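# Dispense one wax tin and slide it onto the order sheet

## Task

A trade order is being made up at the counter of a hairdressing supply shop. Press the plunger of the tin dispenser all the way down once and let it come back up, so that just one tin of hair wax comes out at the front; then, with the fingertips, gently slide that tin along the counter until it lies flat and wholly on the order sheet. Never pinch or lift a tin, leave the others in the magazine, and do not shift anything else on the counter.

Things in the scene. Friction and masses are not known exactly. Their poses are not given: they have to be found in the camera images.
- dispenser: Fixed bench dispenser, 164 mm long (x) by 86 wide. Origin on the counter under the middle of its tin magazine; -x points out of the outlet, +x to the plunger. Magazine: square steel shaft, open top, 46 high, x -27 to +29, y -29 to +29; its front is open below 19, where the lowest tin comes out, standing on the counter. Grey linkage frame behind: x +29 to +136, y -30 to +30, 90 high.
- plunger (a joint): How far the plunger is pressed, m: 0 up, 0.028 fully down against a stop. Spring return: 5 N to start, 8 to 12 N at the bottom. It drives the ejector forward 2.5 mm per mm, 70 mm in all; the tin is wholly out of the magazine near full press. On release plunger and ejector return by themselves and the stack drops 16 mm.
- plunger_top (a point): Centre of the flat top of the plunger's round black cap (diameter 34, flat 28): 87 mm behind the magazine's middle (dispenser +x), 140 above the counter when up, 112 when fully down. It is pressed straight down.
- outlet (a point): Point on the counter 68 mm in front of the magazine's middle (dispenser -x), about where the middle of the dispensed tin comes to stand.
- magazine (a point): Point on the counter under the middle of the magazine (the dispenser's origin).
- tin1: The lowest of three equal flat round aluminium tins in the magazine, the one that is dispensed: diameter 50, height 16, about 28 g. Origin: centre of its underside. It slides flat on the counter.
- tin2: Middle tin, same size; stays in the magazine.
- tin3: Top tin, same size; stays in the magazine.
- order_sheet: Flat ruled paper sheet on the counter, no thickness to speak of (things slide over it freely), 210 long (its x axis) by 148 wide (its y axis). Origin at its centre. The half towards its -x end is bare; the two things already picked stand near its +x end.
- serum: Small amber bottle, diameter 36, height 105, standing near a +x corner of the order sheet; loose, leave it. Origin: centre of its underside.
- cream_jar: White jar, diameter 48, height 42, standing near the other +x corner of the order sheet; loose, leave it. Origin: centre of its underside.
- stapler: Black stapler, 130 by 34 by 44 high, standing along its x axis; loose, leave it. Origin: centre of its underside.
- calculator: Grey desk calculator lying flat, 140 by 100 by 20; loose, leave it. Origin: centre of its underside.
- hairbrush: Wooden paddle brush lying on its bristles, 215 long (x) by 70 by 32 high; loose, leave it. Origin under its middle.
- pen_cup: White cup with pens, diameter 76, cup 100 high, pens to 165; loose, leave it. Origin: centre of its underside.

How it is judged:
By the outcome, as a careful person would: the job done as asked, in the order asked, and still so for the second after the job is handed in, with the robot touching nothing.
It also fails if it takes over 72 s, if anything falls off the work surface, if the arm or the gripper's body presses on something with over 40 N, if the wrist force passes 120 N, or if a joint passes its speed limit or range.

## Robot

A 6-joint arm with a two-finger parallel gripper is mounted at the origin on the work surface. World frame = base frame: x ahead of the robot, y to its left, z up, the work surface at z = 0. Lengths are in m, angles in degrees, forces in N, time in s.
With the tool pointing down it reaches from about 0.225 to 0.725 m from the base axis. Payload 3.1 kg.
Tool frame: the origin (TCP) lies between the finger pads; the fingertips stand 22 mm ahead of it and the grasp point (between the pads) lies 3 mm ahead of it; z points along the fingers, y is the direction in which the jaws open and shut (so a half turn about z gives the same grasp; the last joint's range is limited). The gripper opens to 85 mm and grips with 20 to 120 N. Pads are 22 mm wide; open, the fingers measure 114 mm over their backs; the gripper's body (76 mm by 85 mm) begins 54 mm behind the grasp point. The pads swing forward as they close: fully open they stand 13 mm farther back than shut.
Start: joints at [58.396, 2.75, 5.684, 92.934, 0, 82.678], TCP at [0.216, 0.479, 0.253] pointing down, gripper open.
Joint ranges: [-166.93, 166.93], [-56.73, 111.36], [-69.38, 81.34], [-121.58, 131.49], [-85.45, 84.26], [-180, 180]. Speed limits (degrees/s): [159.86, 159.86, 180, 180, 180, 180].

## Interface

Orientations are given as [roll, pitch, yaw] about the fixed x, y, z axes, in that order (R = Rz(yaw) Ry(pitch) Rx(roll)).
In Python, from workcell import env, cams gives the robot as it stands.
- The arm moves only by the tool servo_tool, never from a script. Its argument "targets" is one flat list of numbers, 5 for each row, row after row: the finger opening in mm, from 0 to 85.4, then the shift along the tool's x, y, z in mm, then the turn about the tool's z in degrees. A call has 1 to 10 rows; each row shifts and turns the pose as measured when the row begins, along the tool's axes as they then stand; what a row does not reach is not made up. A row lasts 1/8 s, in which the tool goes at most 62.5 mm and 10.7 degrees, less where a joint would pass 70% of its speed; a pose out of reach is approached as far as the arm can. A call with a gripper value outside its range is refused whole. The fingers move at their own pace and stop on an object; "newtons" is the grip in N (left out, the last holds). Time passes only in rows, so rows that do not move let the fingers close. It gives the time, the measured TCP pose, the force and the opening at its end, in the units of the state.
- env.sense(): the state, without advancing time (a new reading comes with each control period).
- cams.capture(name): name is "scene" or "side" or "wrist"; returns the picture (384x512x3 uint8, blue, green, red); there is no depth.
- cams.get_calibration(name): a dict with "fx", "fy", "cx", "cy" (pixels), "distortion" ([k1, k2, p1, p2, k3] as OpenCV has them; the pictures are not rectified), "R" (3x3) and "t" (3): a world point X has camera coordinates R X + t. Camera axes: x right, y down, z forward; pixel columns grow to the right and rows downward; lengths in m; the calibration is good to about 2 mm. A picture is of the moment at which its call begins: read the wrist's pose just before it. get_calibration takes no time and is no camera call; for the wrist camera it gives the pose at the moment of the call.
- env.hand_in(): hands the job in, once; it reports no verdict.
The state is a dict: "time": time; "joint_pos": joint angles; "joint_vel": joint speeds; "joint_torque": joint torques, N m; "tool_pos": TCP position; "eef_rot": TCP orientation; "wrist_force": force on the tool from outside, world axes, zero at the start; "ft_torque": the same for the moment, N m; "grip_width": opening from 0.0 (shut) to 1.0 (fully open).
Only numpy, scipy, OpenCV 4.12 (cv2) and the standard library are available. Lean on these libraries where they do the work, as an engineer would, in place of code of your own. Each camera call takes 0.05 s, during which the arm holds its last target. There are 200 camera calls.

## Working session

There is one attempt and no reset: what is moved stays moved. The work goes in short steps, Python scripts to look and compute and a tool call to move; the robot and the scene stay as the last step left them, time stands still between calls to the robot, and variables do not carry over. Pictures are saved under pics/ and viewed, about 8 in all and at most 12, crops included, and the job is handed in when it is done.

Besides the shell and the picture viewer there is one more tool, called after "Emit:" as name(argument=value, ...) on one line, values as JSON. servo_tool: Moves the arm, as the interface text tells. Its arguments: {"type":"object","properties":{"targets":{"type":"array"},"newtons":{"type":"number"}},"required":["targets"]}

```bash
mkdir -p pics; ls
python3 - <<'E'
from workcell import env,cams
import cv2
s=env.sense();print(s)
for n in("scene","side"):
    cv2.imwrite(f"pics/{n}0.png",cams.capture(n));print(n,cams.get_calibration(n))
E
```

```text
pics
{'time': 0.0, 'joint_pos': array([ 5.83968728e+01,  2.79250153e+00,  5.59151736e+00,  9.29335903e+01,
       -3.17632677e-04,  8.26783377e+01]), 'joint_vel': array([-0.03833823, -0.05662931, -0.00756738,  0.05232214, -0.02104995,
       -0.06116322]), 'joint_torque': array([-1.24744233e-04, -3.38780272e+01,  3.20016718e+01,  2.02424586e-02,
       -2.10820976e-04, -6.29861219e-06]), 'tool_pos': array([0.21560108, 0.47807246, 0.25211982]), 'eef_rot': array([-1.79866482e+02, -1.68350650e-02,  1.55718516e+02]), 'wrist_force': array([ 0.22675916, -0.1737133 ,  0.29453183]), 'ft_torque': array([-0.04097037, -0.04013992,  0.01942762]), 'grip_width': 1.0044271134510365}
scene {'fx': 408.17728527450396, 'fy': 408.17728527450396, 'cx': 255.8999606281336, 'cy': 196.09084099295274, 'distortion': array([-0.13286162,  0.        ,  0.        ,  0.        ,  0.        ]), 'R': array([[ 0.13247636,  0.99117697,  0.00427039],
       [ 0.80793949, -0.10548786, -0.57974657],
       [-0.57418098,  0.08025294, -0.81478566]]), 't': array([-0.0815005 , -0.42123668,  1.75497252])}
side {'fx': 401.1511927083688, 'fy': 401.1511927083688, 'cx': 252.8429114019721, 'cy': 189.28655075705257, 'distortion': array([0.01541463, 0.        , 0.        , 0.        , 0.        ]), 'R': array([[ 0.9640584 , -0.26564902, -0.00469015],
       [-0.19093928, -0.68044061, -0.70749047],
       [ 0.18475278,  0.68295766, -0.70670732]]), 't': array([-0.59026853,  0.18933477,  1.01666176])}
```

View pics/scene0.png

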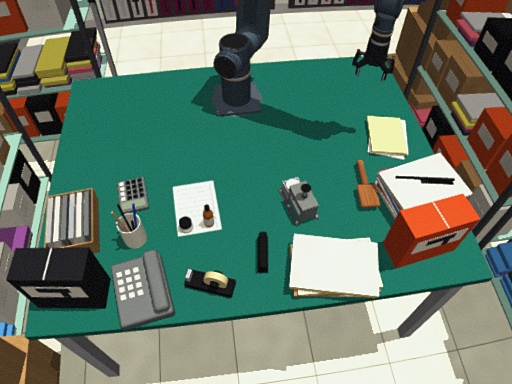

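View pics/side0.png

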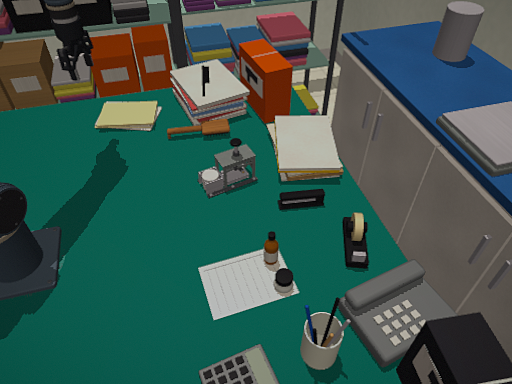

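The scene view shows the dispenser at about (300,200), with its cap at (306,187), and the sheet at about (196,207). In the side view the cap is at (236,143), the magazine at (210,178) and the sheet at about (247,282).

```bash
cat > h.py <<'E'
import cv2, numpy as np
from workcell import env,cams
def cal(n):
    c=cams.get_calibration(n)
    return np.array([[c['fx'],0,c['cx']],[0,c['fy'],c['cy']],[0,0,1]]),np.array(c['distortion']),np.array(c['R']),np.array(c['t'])
def ray(n,uv,c=None):
    K,d,R,t=c or cal(n)
    p=cv2.undistortPoints(np.array([[uv]],float),K,d)[0,0]
    v=R.T@np.array([p[0],p[1],1]);return -R.T@t,v/np.linalg.norm(v)
def plane(n,uv,z=0,c=None):
    o,v=ray(n,uv,c);return o+v*(z-o[2])/v[2]
def tri(a,b):
    A=0;B=0;r=[ray(*a),ray(*b)]
    for o,v in r:
        P=np.eye(3)-np.outer(v,v);A=A+P;B=B+P@o
    X=np.linalg.solve(A,B);return X,[np.linalg.norm((np.eye(3)-np.outer(v,v))@(X-o)) for o,v in r]
def proj(n,X,c=None):
    K,d,R,t=c or cal(n)
    return cv2.projectPoints(np.array(X,float).reshape(-1,3),cv2.Rodrigues(R)[0],t,K,d)[0].reshape(-1,2)
E
python3 - <<'E'
from h import *
a=cv2.imread('pics/scene0.png');b=cv2.imread('pics/side0.png')
for n,im,roi in(("scene",a,(165,175,65,70)),("side",b,(190,240,115,85))):
    x,y,w,h=roi
    m=cv2.inRange(im,(120,120,120),(255,255,255));k=np.zeros_like(m);k[y:y+h,x:x+w]=m[y:y+h,x:x+w]
    cs,_=cv2.findContours(k,0,2);c=max(cs,key=cv2.contourArea)
    hull=cv2.convexHull(c);q=cv2.approxPolyDP(hull,6,True)[:,0]
    print(n,[(p.tolist(),plane(n,p)[:2].round(3).tolist()) for p in q])
print(tri(("scene",(306,187)),("side",(236,143))))
A=cv2.resize(a[165:235,265:335],(400,400),interpolation=2)
B=cv2.resize(b[130:200,185:265],None,fx=5,fy=400/70,interpolation=2)
cv2.imwrite('pics/c1.png',np.hstack([A,B]))
E
```

```text
scene [([212, 180], [0.43, -0.138]), ([221, 228], [0.639, -0.122]), ([178, 236], [0.652, -0.268]), ([173, 187], [0.444, -0.282])]
side [([263, 249], [0.606, -0.121]), ([289, 295], [0.628, -0.266]), ([214, 319], [0.445, -0.278]), ([198, 268], [0.433, -0.133])]
(array([0.60635422, 0.16197924, 0.13645226]), [np.float64(0.0019408582031260318), np.float64(0.0019408582031260947)])
```

View pics/c1.png

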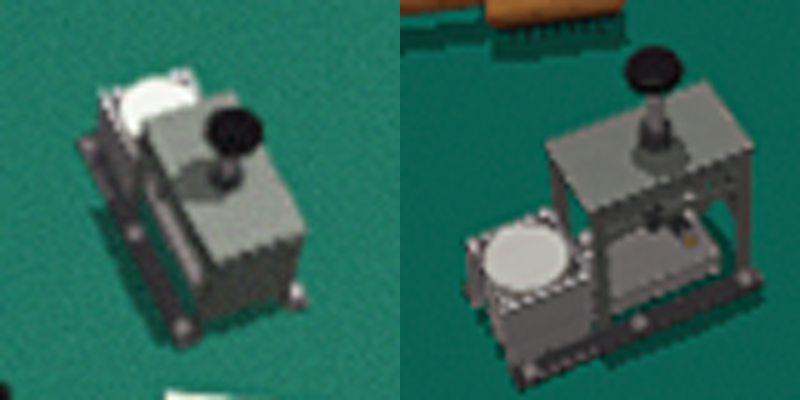

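The crops show the open magazine with its white tin at the front (scene ≈(292.6,183.4), side ≈(210,175)). The cap is at scene (306,188) and side (235.8,142.3), and the frame top is clear.

Run:
```python
from h import *
print(tri(("scene",(306.1,187.7)),("side",(235.8,142.3))))
print(tri(("scene",(292.6,183.4)),("side",(210,175.2))))
S=lambda u,v:(u/5.714+265-.4,v/5.714+165-.4)
D=lambda u,v:((u-400)/5+185-.4,v/5.714+130-.4)
f=[plane("scene",S(*p),.09) for p in((145,125),(235,93),(305,228),(210,262))]
g=[plane("side",D(*p),.09) for p in((594,210),(549,147),(707,83),(752,150))]
for r in(f,g):
    print(np.round(r,3)[:,:2].tolist(),np.mean(r,0).round(3))
    d=(r[2]-r[1]+r[3]-r[0]); print(np.degrees(np.arctan2(d[1],d[0])))
for n,p in(("scene",S(158,105)),("side",D(525,258))):print(plane(n,p,.048))
for n,p in(("scene",S(235,128)),("side",D(654,68))):print(plane(n,p,.140))
for n,p in(("scene",(207.5,216)),("side",(270.5,255))):print(n,plane(n,p,.03))
```

```text
(array([0.60734434, 0.16303884, 0.1363841 ]), [np.float64(0.00016510645466644985), np.float64(0.00016510645466639661)])
(array([0.52103591, 0.14167504, 0.04955738]), [np.float64(0.0005436011693838392), np.float64(0.0005436011693838687)])
[[0.562, 0.122], [0.545, 0.18], [0.646, 0.2], [0.662, 0.141]] [0.604 0.161 0.09 ]
11.064500490461633
[[0.56, 0.123], [0.545, 0.178], [0.647, 0.203], [0.659, 0.143]] [0.603 0.162 0.09 ]
12.749496230119206
[0.51734949 0.14152772 0.048     ]
[0.52075743 0.14492332 0.048     ]
[0.60687638 0.16161477 0.14      ]
[0.60621988 0.16218735 0.14      ]
scene [ 0.60452687 -0.16299773  0.03      ]
side [ 0.61254129 -0.16455883  0.03      ]
```

Measured: dispenser yaw ≈12.5°, magazine ≈(0.520, 0.143), cap ≈(0.606, 0.162), which is consistent with the 87 mm offset. The sheet centre is ≈(0.543,-0.199) with yaw ≈4.5°. Next I turn the tool and close the fingers.

Emit:
servo_tool(targets=[0,0,0,0,10.6,0,0,0,0,10.6,0,0,0,0,10.6,0,0,0,0,10.6,0,0,0,0,10.6,0,0,0,0,0], newtons=40)

```text
time: 0.85
tool_pos: [0.2145, 0.4763, 0.2478]
eef_rot: [-179.6, 0.4, 101.9]
wrist_force: [0.6, 0.5, -0.1]
grip_width: -0.0
```

Emit:
servo_tool(targets=[0,-38,31,2,0,0,-38,31,2,0,0,-38,31,2,0,0,-38,31,2,0,0,-38,31,2,0,0,-38,31,2,0,0,-38,31,2,0,0,-38,31,2,0,0,-38,31,2,0,0,0,0,0,0])

```text
time: 2.1
tool_pos: [0.5716, 0.1964, 0.2245]
eef_rot: [-179.3, 0.4, 104.1]
wrist_force: [0.2, 0.3, -0.6]
grip_width: -0.001
```

Run:
```python
from h import *
s=env.sense();print(s['tool_pos'],s['eef_rot'],s['joint_pos'])
c=cal("wrist")
im=cams.capture("wrist");cv2.imwrite('pics/w1.png',im)
print(proj("wrist",[[.606,.162,.14],[.52,.143,.048],[.454,.128,.016]],c))
```

```text
[0.571604   0.19635738 0.22448382] [-179.28913874    0.40963617  104.11995779] [12.81135485 15.31611818 16.48065287 91.86587495 -0.42573208 88.69654392]
[[285.98689361 262.09790781]
 [185.29741616 207.60735446]
 [126.84013778 194.23797281]]
```

View pics/w1.png

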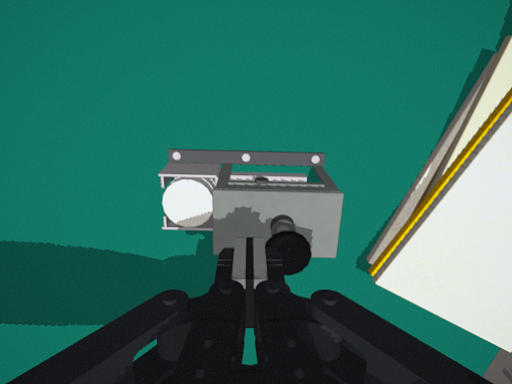

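The wrist view shows the cap centre at about (288,252), the tin centre at (188,203) and the rail from (176,156) to (315,159). I refine with these.

Run:
```python
from h import *
im=cv2.imread('pics/w1.png')
m=cv2.inRange(im,(200,200,200),(255,255,255));m[:, :160]=0;m[:,218:]=0;m[:174]=0;m[232:]=0
M=cv2.moments(m);t=(M['m10']/M['m00'],M['m01']/M['m00']);print(t)
T=plane("wrist",t,.048);C=plane("wrist",(289,253),.140)
print(T,C,np.linalg.norm(T[:2]-C[:2]))
a,b=plane("wrist",(176,156),.01),plane("wrist",(315,159),.01);d=b-a;print(a,b,np.degrees(np.arctan2(d[1],d[0])),np.linalg.norm(d))
s=env.sense();y=np.radians(s['eef_rot'][2]);e=C[:2]-s['tool_pos'][:2]
print("tool dx,dy mm",1e3*e@[np.cos(y),np.sin(y)],1e3*e@[np.sin(y),-np.cos(y)])
```

```text
(186.01682134570765, 199.03016241299304)
[0.51767164 0.15295784 0.048     ] [0.60482533 0.17056997 0.14      ] 0.08891542439235006
[0.4944998  0.18086516 0.01      ] [0.63365142 0.21335683 0.01      ] 13.142987188514267 0.14289465593744485
tool dx,dy mm -34.64805370025335 26.80710279310972
```

Emit:
servo_tool(targets=[0,-20,13,12,0,0,-19,13,12,0,0,0,0,10,0,0,0,0,0,0,0,0,0,0,0])

```text
time: 2.78
tool_pos: [0.6042, 0.1665, 0.188]
eef_rot: [-179.1, 0.3, 104.6]
wrist_force: [0.3, -0.1, 0.3]
grip_width: -0.0
```

Run:
```python
from h import *
s=env.sense();print(s['tool_pos'],s['eef_rot'])
P=s['tool_pos']+[0,0,-.022]
a=cams.capture("scene");b=cams.capture("side");
print(proj("scene",P),proj("side",P))
A=cv2.resize(a[140:210,270:340],(400,400),interpolation=2)
B=cv2.resize(b[100:170,200:270],(400,400),interpolation=2)
cv2.imwrite('pics/c2.png',np.hstack([A,B]))
```

```text
[0.60418052 0.16645134 0.18804236] [-179.11339386    0.27471604  104.5957283 ]
[[307.89945888 181.23594976]] [[234.00306984 133.35156433]]
```

View pics/c2.png

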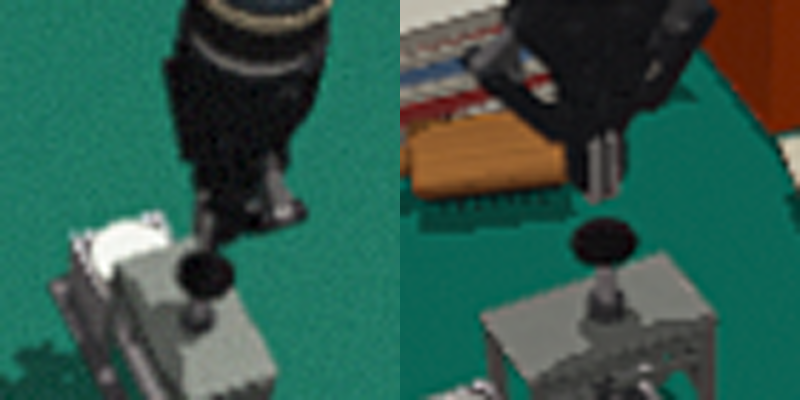

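The fingertips (crop left ≈(217,236), right ≈(600,197)) hang just above the cap, which is at (206,272) and (604,237). I compute the residual offset.

Run:
```python
from h import *
X=np.array([.6042,.1665,.140])
for n,cap in(("scene",(306.1,187.5)),("side",(235.5,141.4))):
    p=proj(n,X)[0];J=np.array([proj(n,X+e)[0]-p for e in np.eye(3)[:2]*.001]).T
    print(n,p,np.linalg.solve(J,np.array(cap)-p),plane(n,cap,.14))
```

```text
scene [307.04563827 186.18141313] [ 4.79656518 -4.11140828] [0.60898687 0.1623994  0.14      ]
side [234.35333316 140.71287931] [ 2.40717819 -3.95321911] [0.60660208 0.16255683 0.14      ]
```

Emit:
servo_tool(targets=[0,-4,1.5,8,0,0,0,0,8,0,0,0,0,5,0,0,0,0,4,0,0,0,0,4,0,0,0,0,0,0])

```text
time: 3.62
tool_pos: [0.6067, 0.1633, 0.1606]
eef_rot: [-179.3, 0.3, 104.7]
wrist_force: [-2.4, -0.6, 4.3]
grip_width: 0.001
```

Contact with about 4 N of spring preload at z ≈ 0.161, as expected. Now I press.

Emit:
servo_tool(targets=[0,0,0,6,0,0,0,0,6,0,0,0,0,5,0,0,0,0,5,0,0,0,0,4,0])

```text
time: 4.25
tool_pos: [0.6066, 0.1633, 0.1466]
eef_rot: [-179.8, 0.4, 104.7]
wrist_force: [-4.4, -1.3, 7.6]
grip_width: -0.001
```

Emit:
servo_tool(targets=[0,0,0,5,0,0,0,0,5,0,0,0,0,5,0,0,0,0,5,0,0,0,0,4,0])

```text
time: 4.88
tool_pos: [0.6065, 0.1633, 0.1352]
eef_rot: [179.7, 0.4, 104.7]
wrist_force: [-3.8, -0.6, 9.9]
grip_width: 0.002
```

Emit:
servo_tool(targets=[0,0,0,5,0,0,0,0,5,0,0,0,0,6,0,0,0,0,6,0])

```text
time: 5.38
tool_pos: [0.6063, 0.1633, 0.134]
eef_rot: [179.1, 0.5, 104.8]
wrist_force: [-8.6, -1.8, 19.6]
grip_width: -0.001
```

Stalled at 0.134 with 20 N, so it is on the stop. I push slightly more and then release slowly.

Emit:
servo_tool(targets=[0,0,0,8,0,0,0,0,8,0])

```text
time: 5.62
tool_pos: [0.6062, 0.1633, 0.1339]
eef_rot: [178.6, 0.6, 104.8]
wrist_force: [-12.6, -3.0, 26.4]
grip_width: 0.0
```

Emit:
servo_tool(targets=[0,0,0,-6,0,0,0,0,-8,0,0,0,0,-8,0,0,0,0,-8,0,0,0,0,-12,0,0,0,0,-20,0,0,0,0,-20,0,0,0,0,0,0])

```text
time: 6.62
tool_pos: [0.6041, 0.1638, 0.2195]
eef_rot: [178.6, 0.6, 104.8]
wrist_force: [0.9, 0.1, 0.7]
grip_width: -0.003
```

Run:
```python
from h import *
s=env.sense();print(s['tool_pos'],s['eef_rot'])
a=cams.capture("scene");b=cams.capture("side")
cv2.imwrite('pics/s3.png',a);cv2.imwrite('pics/d3.png',b)
A=cv2.resize(a[160:230,260:330],(400,400),interpolation=2)
B=cv2.resize(b[130:200,190:260],(400,400),interpolation=2)
cv2.imwrite('pics/c3.png',np.hstack([A,B]))
```

```text
[0.60411021 0.16381798 0.21950058] [178.64580467   0.62532429 104.79086547]
```

View pics/c3.png

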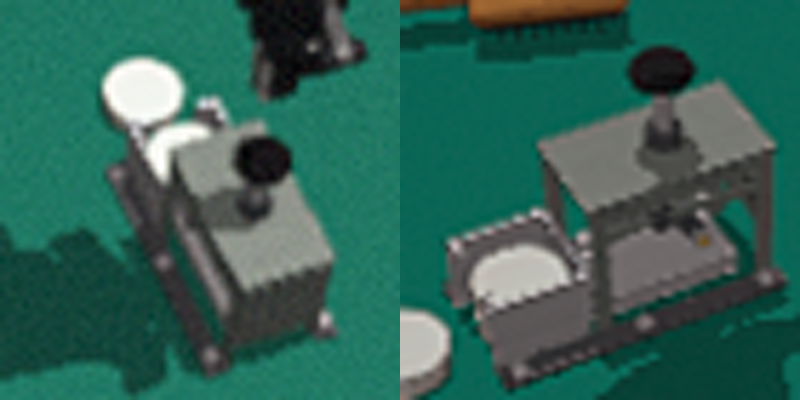

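The tin is out (scene crop (143,90)), the stack has dropped and the plunger is back up. Next I locate the tin.

Run:
```python
from h import *
a=cv2.imread('pics/s3.png');b=cv2.imread('pics/d3.png')
print(plane("scene",(143/5.714+260-.4,90/5.714+160-.4),.016))
m=cv2.inRange(b,(165,165,165),(255,255,255));k=np.zeros_like(m);k[175:205,175:200]=m[175:205,175:200]
c=max(cv2.findContours(k,0,2)[0],key=cv2.contourArea);e=cv2.fitEllipse(c);print(e,cv2.boundingRect(c))
print(plane("side",e[0],.016))
```

```text
[0.45562639 0.12719922 0.016     ]
((189.53958129882812, 189.89382934570312), (10.42010498046875, 16.006656646728516), 79.16230773925781) (182, 185, 16, 11)
[0.45556433 0.13115842 0.016     ]
```

Emit:
servo_tool(targets=[30,13.6,-38,0,0.6,30,13.6,-38,0,0.6,30,13.6,-38,0,0.6,30,13.6,-38,0,0.6,30,0,0,20,0,30,0,0,30,0,30,0,0,30,0,30,0,0,20,0,30,0,0,0,0])

```text
time: 7.85
tool_pos: [0.4312, 0.1781, 0.0961]
eef_rot: [-179.9, 0.5, 102.3]
wrist_force: [-0.0, 0.3, -0.8]
grip_width: 0.351
```

Emit:
servo_tool(targets=[30,-3,10,0,0,30,0,0,20,0,30,0,0,20,0,30,0,0,12,0,30,0,0,8,0,30,0,0,4,0,30,0,0,0,0])

```text
time: 8.72
tool_pos: [0.4496, 0.1776, 0.0359]
eef_rot: [179.4, 0.5, 102.3]
wrist_force: [1.4, 0.0, -0.4]
grip_width: 0.353
```

Run:
```python
from h import *
s=env.sense();print(s['tool_pos'],s['eef_rot'])
c=cal("wrist")
a=cams.capture("side");w=cams.capture("wrist")
print(proj("wrist",[[.4555,.129,.016]],c))
B=cv2.resize(a[130:230,140:240],(400,400),interpolation=2)
cv2.imwrite('pics/c4.png',np.hstack([cv2.resize(w,(400,300)),B[:300]]))
```

```text
[0.44962583 0.17755643 0.03589238] [179.43275437   0.52971565 102.27442624]
[[239.61502654 339.62599119]]
```

View pics/c4.png

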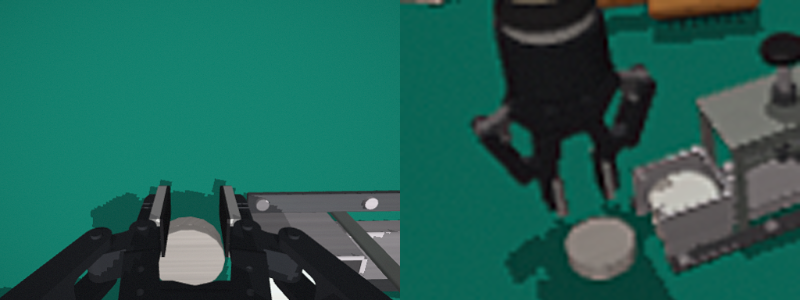

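The tin stands centred between the fingers, just ahead of them (wrist crop (192,255)), and the right finger is close to the rail end. I shift 4 mm away, lower and begin the push.

Emit:
servo_tool(targets=[30,0,-4.5,0,0,30,0,0,6,0,30,0,0,4,0,30,0,0,0,0])

```text
time: 9.32
tool_pos: [0.4457, 0.1767, 0.0264]
eef_rot: [179.3, 0.5, 102.3]
wrist_force: [-0.2, 0.1, 0.2]
grip_width: 0.353
```

Emit:
servo_tool(targets=[30,-5,0,0,0,30,-5,0,0,0,30,-5,0,0,0,30,-5,0,0,0,30,-7,0,0,0,30,-7,0,0,0,30,-7,0,0,0,30,-7,0,0,0,30,-8,0,0,0,30,-8,0,0,0])

```text
time: 10.58
tool_pos: [0.4605, 0.1098, 0.0272]
eef_rot: [179.3, 0.5, 102.3]
wrist_force: [0.5, -0.6, 0.4]
grip_width: 0.351
```

Emit:
servo_tool(targets=[30,-10,0,0,1,30,-10,0,0,1,30,-10,0,0,1,30,-10,0,0,1,30,-10,0,0,1,30,-10,0,0,1,30,-10,0,0,1,30,-10,0,0,0.5,30,-10,0,0,0,30,-10,0,0,0])

```text
time: 11.82
tool_pos: [0.4748, 0.0036, 0.0282]
eef_rot: [179.2, 0.4, 94.2]
wrist_force: [-0.7, 0.2, -0.4]
grip_width: 0.351
```

Run:
```python
from h import *
s=env.sense();print(s['tool_pos'],s['eef_rot'])
a=cams.capture("side");w=cams.capture("wrist")
B=cv2.resize(a[180:330,160:310],(450,450),interpolation=2)
cv2.imwrite('pics/d5.png',a);cv2.imwrite('pics/c5.png',np.hstack([cv2.resize(w,(350,262)),B[:262]])) if 0 else cv2.imwrite('pics/c5.png',np.hstack([cv2.copyMakeBorder(cv2.resize(w,(350,262)),0,188,0,0,0),B]))
```

```text
[0.4748098  0.00356246 0.02816845] [179.20016274   0.44905264  94.2300027 ]
```

View pics/c5.png

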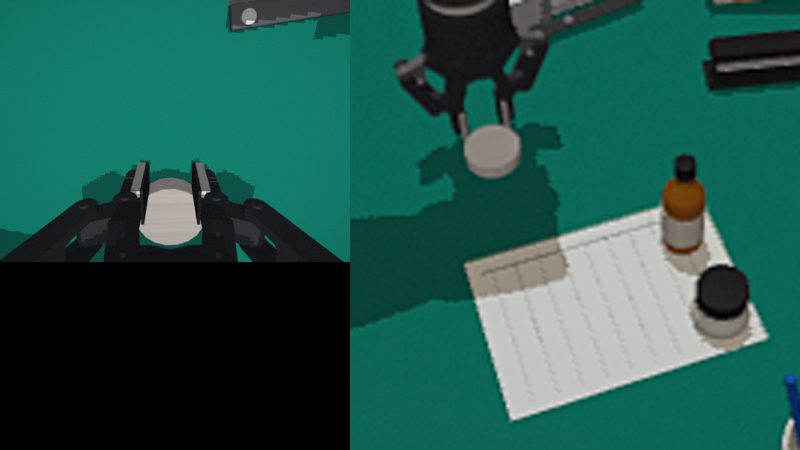

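The tin is nested between both fingertips, with a clear run to the bare half of the sheet. I continue the push.

Emit:
servo_tool(targets=[30,-10,0,0.2,0,30,-10,0,0.2,0,30,-10,0,0.2,0,30,-10,0,0.2,0,30,-10,0,0.2,0,30,-10,0,0.2,0,30,-10,0,0.2,0,30,-10,0,0.2,0,30,-10,0,0.2,0,30,-10,0,0.2,0])

```text
time: 13.18
tool_pos: [0.4829, -0.1027, 0.0272]
eef_rot: [179.2, 0.4, 94.2]
wrist_force: [0.7, 1.4, 0.8]
grip_width: 0.35
```

Emit:
servo_tool(targets=[30,-10,0,0,0,30,-10,0,0,0,30,-9,0,0,0,30,-7,0,0,0,30,-5,0,0,0,30,-3,0,0,0,30,-1,0,0,0,30,0,0,0,0])

```text
time: 14.18
tool_pos: [0.4862, -0.1513, 0.0272]
eef_rot: [179.2, 0.4, 94.2]
wrist_force: [0.2, -0.4, -0.5]
grip_width: 0.347
```

Emit:
servo_tool(targets=[30,4,0,0,0,30,12,0,0,0,30,20,0,0,0,30,20,0,0,0,30,0,0,-30,0,30,20,0,-40,0,30,40,0,-40,0,30,50,0,-30,0,30,50,0,0,0,30,0,0,0,0])

```text
time: 15.42
tool_pos: [0.4649, 0.0793, 0.1701]
eef_rot: [179.2, 0.1, 94.4]
wrist_force: [1.4, -0.3, -0.1]
grip_width: 0.353
```

Run:
```python
from h import *
s=env.sense();print(s['tool_pos'],s['eef_rot'])
a=cams.capture("scene");b=cams.capture("side")
cv2.imwrite('pics/s6.png',a);cv2.imwrite('pics/d6.png',b)
cv2.imwrite('pics/c6.png',np.hstack([cv2.resize(a[160:250,160:250],(400,400),interpolation=2),cv2.resize(b[235:335,185:305],(400,400),interpolation=2)]))
```

```text
[0.46490803 0.07929009 0.17014978] [1.79187337e+02 7.31358635e-02 9.44185533e+01]
```

View pics/c6.png

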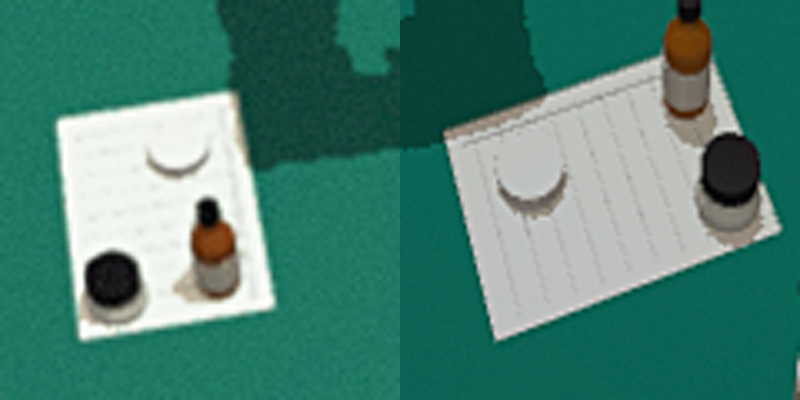

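The tin lies wholly on the sheet's bare half (scene crop ≈(178,148), side ≈(532,170)), with the bottle and jar in place. I do a last numeric check, then hand in.

Run:
```python
from h import *
u=(178/4.444+159.6,147/4.444+159.6);v=((532-400)/400*120+184.6,170/4+234.6)
print("tin",plane("scene",u,.016),plane("side",v,.016))
for n,p in(("scene",[(58,120),(236,93),(273,307),(80,340)]),):
    q=np.array([plane(n,(x/4.444+159.6,y/4.444+159.6))[:2] for x,y in p],np.float32)
    c=plane(n,u,.016)[:2];print(q.round(3).tolist(),"dist to edge",cv2.pointPolygonTest(q,(float(c[0]),float(c[1])),True))
d=cv2.absdiff(cv2.imread('pics/s6.png'),cv2.imread('pics/scene0.png')).max(2)
print({k:int((d[y:y+h,x:x+w]>70).sum()) for k,(x,y,w,h) in dict(serum=(200,202,18,28),jar=(176,214,18,24),cup=(105,200,45,50),calc=(112,172,40,40),stapler=(253,228,20,48),brush=(350,155,35,58)).items()})
env.hand_in()
```

```text
tin [ 0.49371681 -0.18503924  0.016     ] [ 0.48921807 -0.18686168  0.016     ]
[[0.44200000166893005, -0.28299999237060547], [0.43299999833106995, -0.13600000739097595], [0.6420000195503235, -0.12200000137090683], [0.6520000100135803, -0.27000001072883606]] dist to edge 0.05318731746879468
{'serum': 0, 'jar': 0, 'cup': 0, 'calc': 0, 'stapler': 0, 'brush': 0}
the job is handed in; nothing more can be done
```

I dispensed one tin, slid it onto the bare half of the order sheet, and handed the job in at about 15.5 s.

**Dispensing:** I pressed the plunger once, 28 mm to the stop, with about 26 N at the fingertips, and released it. One tin came out and the stack dropped; the plunger came back up.

**Sliding:** I pushed the tin about 0.31 m with two fingertips held at a fixed opening, with no pinching or lifting, then backed the arm clear.

**Last checks:**
- **Tin position:** its centre is at about (0.49, -0.186). It is about 53 mm from the nearest sheet edge, with a radius of 25 mm, and it lies flat.
- **Other items:** before and after images showed no change at the serum, jar, cup, calculator, stapler or brush.

**Disagreement:** before the press, the wrist camera put the cap about 8 mm off in y from the two fixed cameras. I relied on the fixed views, and the press confirmed them.

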